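Lock a rover wheel on its axle with a spring clip

TASK

Slide the rover wheel back along its axle until it is fully home against the shoulder. Then take the smaller of the two spring clips out of the wooden rack and push it straight down over the axle into the groove in front of the hub until it snaps home, pressing steadily and gently, never so hard that the sprung axle is driven onto its bottom stop. Let go, and leave the bigger clip and the other things on the bench where they are.

Things in the scene. Friction and masses are not known exactly. Their poses are not given: they have to be found in the camera images.
- groove (a point): Centre of the groove, on the axis of the level 16 mm steel axle, 120 mm above the bench unloaded. y runs along the axle, inboard to wheel and posts; the free end is at y -22 mm; z up. Groove floor 12 mm diameter, 7 mm wide, flanks bevelled to 11 mm wide at the rim. A wheel that is not home hides it inside its hub. The axle gives downward on a spring, not along x or y.
- carriage (a joint): How far the axle with the wheel has sunk on its spring, m: 0 unloaded, rigid bottom stop at 0.022. It sinks 1 mm per 0.6 N of downward push beyond a first 1 to 2 N (moving, add 0.1 N per mm/s) and comes back up when let go.
- wheel (a joint): How far the wheel stands out from its home against the shoulder, in m: 0 is home, larger is toward the free end of the axle (groove -y). It starts 0.012 to 0.020 out. It slides with about 3 N of friction and stays where it is left.
- wheel_face (a point): Centre of the flat outer face of the wheel, on the axle's axis; axes as groove. Black tyre 80 mm diameter, 32 mm wide, reaching from this face in +y; a grey hub 22 mm diameter sticks out 15.5 mm from it in -y. With the wheel home this face is at y +20 mm in the groove's frame and the hub's end at +4.5 mm.
- throat (a point): Throat centre of the smaller spring clip; lies at the groove's centre when the clip is home. Axes: clip in its x-z plane, z up to the handle. Steel, 4 mm thick in y: crown underside 6 mm above this point; two sprung jaws reach 6.7 mm below it, with round tips (radius 2.5 mm) 9 mm apart that spread over the 12 mm groove floor but not over the 16 mm axle.
- clip: Same clip, same origin and axes; front and back alike. Handle: black block 20 (x) by 14 (y) by 30 mm high, 14 to 44 mm above the origin. 55 g. Pressed straight down, its y along the axle, the tips touch the groove floor with the origin 9 mm above the groove's centre; getting over takes about 6 to 11 N, then it snaps, the push drops by several N and the jaws clamp.
- clip_big: Bigger clip (to be left alone), in the rack's other slot: handle 28 by 14 by 36 mm, jaws 26 mm apart; origin 22 mm below the underside of its handle.
- rack: Wooden rack fixed to the bench, 54 (x) by 110 (y) by 34 mm high, origin under its centre. Two slots along x, at y -25 and +25 mm, each with a clip hanging by the underside of its handle on the rack's top, clip x along rack x; which clip is in which slot varies.
- stand: Aluminium stand fixed to the bench, origin on the bench 120 mm straight below the groove, axes as groove. Base 150 mm (x), y -40 to +130 mm, 12 mm thick; two posts with a cross bar (top at 172 mm) at y +82 mm.
- spare_wheel: Bystander: loose wheel lying flat, 80 mm diameter, 45 mm high over its hub, origin under its centre.
- jar: Bystander: small jar, 56 mm diameter, 60 mm high, origin under its centre.
- screwdriver: Bystander: screwdriver lying on the bench, 170 mm long.
Mind the look-alikes: they are no part of the job. Of the things shaped like the stand, the aluminium one is meant.

How it is judged:
By the outcome, as a careful person would: the job done as asked, in the order asked, and still so for the second after the job is handed in, with the robot touching nothing.
It also fails if it takes over 64 s, if anything falls off the work surface, if the arm or the gripper's body presses on something with over 40 N, if the wrist force passes 120 N, or if a joint passes its speed limit or range.

ROBOT

A 7-joint arm with a two-finger parallel gripper is mounted at the origin on the work surface. World frame = base frame: x ahead of the robot, y to its left, z up, the work surface at z = 0. Lengths are in m, angles in rad, forces in N, time in s.
With the tool pointing down it reaches from about 0.4 to 0.85 m from the base axis. Payload 4.5 kg.
Tool frame: the origin (TCP) lies on the centre line of the jaws, within the pads' length; the fingertips stand 8 mm ahead of it and the grasp point (between the pads) lies 11 mm behind it; z points along the fingers, x is the direction in which the jaws open and shut, and the axes are right-handed (so a half turn about z gives the same grasp; the last joint's range is limited). The gripper opens to 88 mm and grips with 3 to 60 N. Pads are 18 mm wide; open, the fingers measure 123 mm over their backs; the gripper's body (75 mm by 187 mm) begins 45 mm behind the grasp point.
Start: joints at [-1.112, 0.689, -0.195, 1.565, 0.157, 0.902, -0.215], TCP at [0.258, 0.569, 0.247] pointing down, gripper open.
Joint ranges: [-3.01, 3.01], [-0.46, 2.08], [-1.47, 1.51], [0.13, 2.56], [-1, 4.14], [0.04, 2.09], [-2.66, 2.66]. Speed limits (rad/s): [2.57, 2.57, 3.14, 3.14, 3.14, 3.14, 3.14].

INTERFACE

Orientations are given as a unit quaternion [x, y, z, w].
In Python, from plant import r gives the robot as it stands.
- The arm moves only by the shell command python3 -m pendant 'ROWS' [FORCE]. ROWS is JSON, a list of rows, each a list of 3 entries, a list of its own where there are three numbers: the turn, a rotation vector about the tool's x, y, z in rad, then the shift along the tool's x, y, z in m, then the opening, from 0 (shut) to 1 (fully open). In form: [[[wx, wy, wz], [tx, ty, tz], claw], ...]. A call has 1 to 10 rows; each row is the pose to reach, as a shift and turn from the pose commanded when the call began, along the tool's axes at that moment; what a row does not reach only later rows make up. A row lasts 1/10 s, in which the tool goes at most 50 mm and 8.59 degrees, less where a joint would pass 70% of its speed; a pose out of reach is approached as far as the arm can. A call with a gripper value outside its range is refused whole. The fingers move at their own pace and stop on an object; FORCE is the grip in N (left out, the last holds). Time passes only in rows, so rows that repeat a pose let the fingers close. It gives the time, the measured TCP pose, the force and the opening at its end, in the units of the state.
- r.get_state(): the state, without advancing time (a new reading comes with each control period).
- r.snapshot(name): name is "scene" or "top" or "wrist"; returns a dict with "image" (384x512x3 uint8, red, green, blue), "mtx" (3x3 intrinsics, pixels), "R" (3x3) and "t" (3): a world point X has camera coordinates R X + t; the wrist camera has in their place "T_tool_cam" (4x4, takes a point from camera to tool coordinates, whose origin is the TCP and whose axes are the tool frame's). Camera axes: x right, y down, z forward; pixel columns grow to the right and rows downward; lengths in m; the calibration is good to about 2 mm. A picture is of the moment at which its call begins: read the wrist's pose just before it. There is no depth.
- r.finish_job(): hands the job in, once; it reports no verdict.
The state is a dict: "clock": time; "q": joint angles; "qd": joint speeds; "joint_torque": joint torques, N m; "tool_pos": TCP position; "eef_rot": TCP orientation; "contact_force": force on the tool from outside, world axes, zero at the start; "moment": the same for the moment, N m; "opening": opening from 0.0 (shut) to 1.0 (fully open).
Only numpy, scipy, OpenCV 4.12 (cv2) and the standard library are available. Lean on these libraries where they do the work, as an engineer would, in place of code of your own. Each camera call takes 0.05 s, during which the arm holds its last target. There are 200 camera calls.

## Working session

There is one attempt and no reset: what is moved stays moved. The work goes in short steps, Python scripts to look and compute and a shell command to move; the robot and the scene stay as the last step left them, time stands still between calls to the robot, and variables do not carry over. Pictures are saved under pics/ and viewed, about 8 in all and at most 12, crops included, and the job is handed in when it is done.

```bash
ls; mkdir -p pics; python3 - <<'E'
from plant import r
import cv2,pickle
s=r.get_state();print({k:s[k] for k in ('clock','tool_pos','eef_rot','contact_force','opening')})
d={}
for n in('scene','top','wrist'):
    d[n]=r.snapshot(n);cv2.imwrite(f'pics/{n}0.png',d[n]['image'][:,:,::-1])
pickle.dump((s,d),open('d0.pkl','wb'))
for n in d: print(n,{k:v for k,v in d[n].items() if k!='image'})
E
```

```text
pics
{'clock': 0.0, 'tool_pos': array([0.25733826, 0.56887964, 0.24591448]), 'eef_rot': array([ 8.40234122e-01,  5.42222990e-01, -7.45647879e-04,  5.41084498e-04]), 'contact_force': array([ 0.18400811, -0.02652555,  0.03819205]), 'opening': 1.0029786144815154}
scene {'mtx': array([[470.82301049,   0.        , 254.71445191],
       [  0.        , 470.82301049, 195.30430177],
       [  0.        ,   0.        ,   1.        ]]), 'R': array([[ 0.61333209,  0.78972767, -0.01240746],
       [ 0.43589959, -0.35155247, -0.82849406],
       [-0.65864656,  0.50273359, -0.55986039]]), 't': array([-0.28790095, -0.18400681,  1.3399328 ])}
top {'mtx': array([[356.37070562,   0.        , 252.74863006],
       [  0.        , 356.37070562, 189.2834045 ],
       [  0.        ,   0.        ,   1.        ]]), 'R': array([[ 0.12453399, -0.99221241,  0.00241219],
       [-0.96354615, -0.12151551, -0.23835435],
       [ 0.23679126,  0.02735897, -0.97117526]]), 't': array([-0.12516391,  0.57719477,  0.63502729])}
wrist {'mtx': array([[328.60521779,   0.        , 254.6427294 ],
       [  0.        , 328.60521779, 190.66581632],
       [  0.        ,   0.        ,   1.        ]]), 'T_tool_cam': array([[ 9.99999518e-01, -3.57661459e-04,  9.14610391e-04,
        -2.17505638e-04],
       [ 5.38535763e-05,  9.49892364e-01,  3.12577182e-01,
        -8.13809407e-02],
       [-9.80578237e-04, -3.12576982e-01,  9.49891925e-01,
        -1.38609530e-01],
       [ 0.00000000e+00,  0.00000000e+00,  0.00000000e+00,
         1.00000000e+00]])}
```

View pics/scene0.png

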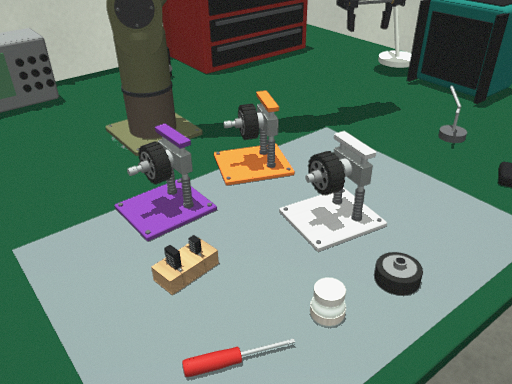

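View pics/top0.png

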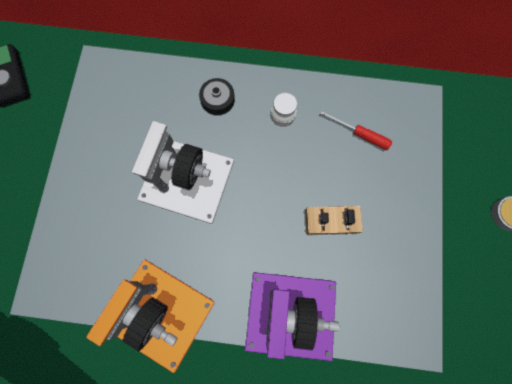

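The scene shows three stands: purple at scene (165,180), orange at (255,140) and bare grey-white at (335,190), which is at top (185,170). The grey-white one fits "aluminium" because the other two are painted. The rack is at scene (185,265) and top (335,220). I'll confirm both in an enlarged crop.

```bash
python3 - <<'E'
import pickle,cv2,numpy as np
s,d=pickle.load(open('d0.pkl','rb'))
t=d['top']['image'][:,:,::-1];c=d['scene']['image'][:,:,::-1]
def z(i,x,y,w,h,f): return cv2.resize(i[y:y+h,x:x+w],(w*f,h*f),interpolation=cv2.INTER_CUBIC)
a=z(t,130,115,110,110,4);b=z(t,295,195,80,50,4)
e=z(c,270,125,125,125,3)[:300,:345]
out=np.zeros((600,800,3),np.uint8)
out[:440,:440]=a; out[:200,450:770]=b; out[210:510,450:795]=e
cv2.imwrite('pics/crop1.png',out)
E
```

```text
(no output)
```

View pics/crop1.png

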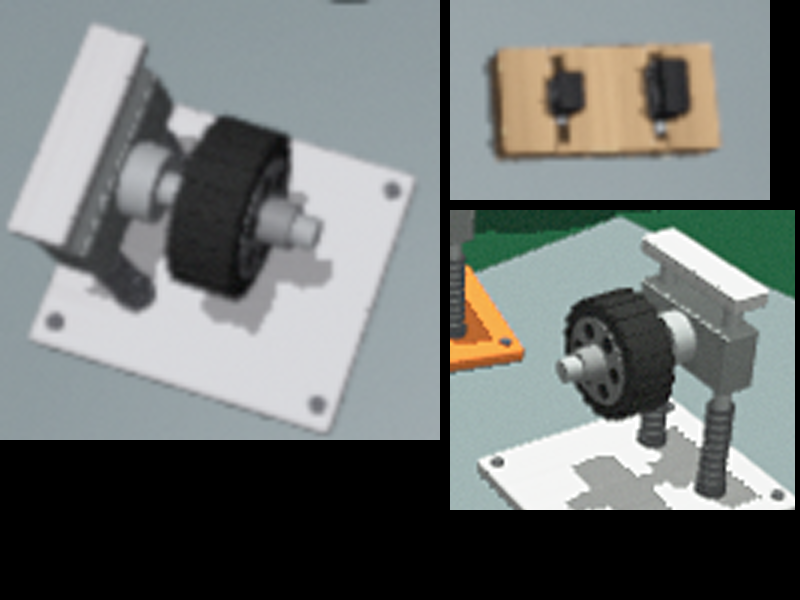

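The grey-white stand is bare metal, so it is the aluminium one. The smaller clip is the left one in the top view, handle at about (324,218). The bigger one is at about (350,217). Next I'll fit the poses.

```bash
cat > h.py <<'E'
import numpy as np
from scipy.optimize import least_squares
from scipy.spatial.transform import Rotation as Ro
def proj(c,X):
    p=(np.asarray(X)@c['R'].T+c['t'])@c['mtx'].T
    return p[:,:2]/p[:,2:]
def cam_wrist(c,s):
    # world->cam for wrist shot
    T=np.eye(4);T[:3,:3]=Ro.from_quat(s['eef_rot']).as_matrix();T[:3,3]=s['tool_pos']
    W=np.linalg.inv(T@c['T_tool_cam']);return dict(mtx=c['mtx'],R=W[:3,:3],t=W[:3,3])
def place(p,L):
    c,s=np.cos(p[2]),np.sin(p[2]);L=np.asarray(L,float)
    return np.c_[p[0]+c*L[:,0]-s*L[:,1],p[1]+s*L[:,0]+c*L[:,1],L[:,2]]
def fit(obs,p0):
    # obs: list of (cam,L,px)
    f=lambda p:np.concatenate([(proj(c,place(p,L))-np.asarray(px)).ravel() for c,L,px in obs])
    o=least_squares(f,p0,loss='soft_l1');return o.x,f(o.x).reshape(-1,2)
E
cat > m1.py <<'E'
import pickle
from h import *
s,d=pickle.load(open('d0.pkl','rb'))
A=np.array
k1=lambda a:(A(a)-.0)/4+A([130,115])-.4
k2=lambda a:(A(a)-A([450,0]))/4+A([295,195])-.4
tc=[[.075,-.04,.012],[-.075,-.04,.012],[-.075,.13,.012]]
sc=[[-.075,-.04,.012],[.075,-.04,.012],[.075,.13,.012]]
p,res=fit([(d['top'],tc,k1([[413,178],[330,433],[32,338]])),(d['scene'],sc,[[281,209.5],[321,243],[385,221]])],[.6,.1,0])
print('stand',p,np.degrees(p[2]));print(res.round(1))
q,res=fit([(d['top'],[[.027,.055,.034],[.027,-.055,.034],[-.027,-.055,.034],[-.027,.055,.034]],k2([[501,49],[712,44],[718,148],[505,154]]))],[.5,-.2,0])
print('rack',q,np.degrees(q[2]));print(res.round(1))
for y in(.025,-.025): print('slot',place(q,[[0,y,.034]]),proj(d['top'],place(q,[[0,y,.064]])))
for nm,yy in (('tip',-.022),('groove',0),('hubend@15',-.0105),('face home',.02)):
    X=place(p,[[0,yy,.12]]);print(nm,X,proj(d['top'],X),(proj(d['top'],X)-A([130,115])+.4)*4)
E
python3 m1.py
```

```text
stand [ 0.60133438  0.05244898 -0.16699217] -9.567946465208491
[[ 0.6 -1.7]
 [-0.1 -0.4]
 [-1.5  0.5]
 [-2.1 -2.9]
 [-1.7  3.6]
 [ 3.4 -0.8]]
rack [ 0.55560307 -0.22428705  0.14637729] 8.38680068707758
[[-0.6 -0.1]
 [-0.1  0. ]
 [ 0.9  0.2]
 [-0.1 -0.1]]
slot [[ 0.55195669 -0.1995544   0.034     ]] [[325.09783407 217.02959865]]
slot [[ 0.55924945 -0.24901969  0.034     ]] [[350.5634412  216.49633734]]
tip [[0.5976776  0.03075502 0.12      ]] [[209.09087459 172.54754451]] [[317.96349837 231.79017804]]
groove [[0.60133438 0.05244898 0.12      ]] [[197.85012533 169.27010751]] [[273.00050134 218.68043004]]
hubend@15 [[0.5995891  0.04209504 0.12      ]] [[203.20884238 170.83253516]] [[294.43536951 224.93014066]]
face home [[0.60465872 0.07217076 0.12      ]] [[187.67416431 166.30312814]] [[232.29665725 206.81251256]]
```

```bash
cat >> h.py <<'E'
def delta(s,pos,yaw):
    # turn and shift (tool axes) to reach pos with tool z down, tool x at world yaw
    R0=Ro.from_quat(s['eef_rot']);c,n=np.cos(yaw),np.sin(yaw)
    R1=Ro.from_matrix(np.array([[c,n,0],[n,-c,0],[0,0,-1.]]))
    return (R0.inv()*R1).as_rotvec().round(4),R0.inv().apply(np.asarray(pos)-s['tool_pos']).round(4)
E
python3 -c "
from h import *;from plant import r
print(delta(r.get_state(),[.600,.05,.26],-.167))"
```

```text
(array([9.0000e-04, 1.1000e-03, 1.3132e+00]), array([-0.3318,  0.526 , -0.0134]))
```

```bash
python3 -m pendant '[[[0,0,1.313],[-0.332,0.526,-0.014],1],[[0,0,1.313],[-0.332,0.526,-0.014],1],[[0,0,1.313],[-0.332,0.526,-0.014],1],[[0,0,1.313],[-0.332,0.526,-0.014],1],[[0,0,1.313],[-0.332,0.526,-0.014],1],[[0,0,1.313],[-0.332,0.526,-0.014],1],[[0,0,1.313],[-0.332,0.526,-0.014],1],[[0,0,1.313],[-0.332,0.526,-0.014],1],[[0,0,1.313],[-0.332,0.526,-0.014],1],[[0,0,1.313],[-0.332,0.526,-0.014],1]]' 
python3 -c "
from h import *;from plant import r
print(delta(r.get_state(),[.600,.05,.26],-.167))"
```

```text
clock: 1.15
tool_pos: [0.5334, 0.1506, 0.2579]
eef_rot: [0.996, -0.084, -0.0, 0.0]
contact_force: [1.2, 0.6, -0.6]
opening: 0.998
(array([ 0.0002,  0.0002, -0.0021]), array([ 0.0825,  0.0879, -0.0021]))
```

```bash
python3 -m pendant '[[[0,0,0],[0.04,0.042,-0.001],0.6],[[0,0,0],[0.08,0.085,-0.002],0.55],[[0,0,0],[0.08,0.085,-0.002],0.55],[[0,0,0],[0.08,0.085,-0.002],0.55],[[0,0,0],[0.08,0.085,-0.002],0.55]]' 
python3 - <<'E'
from plant import r
import cv2,pickle
s=r.get_state();w=r.snapshot('wrist');t=r.snapshot('top')
pickle.dump((s,w,t),open('d1.pkl','wb'));print(s['tool_pos'],s['eef_rot'],s['clock'],s['opening'])
cv2.imwrite('pics/w1.png',cv2.resize(w['image'][:,:,::-1],(768,576),interpolation=cv2.INTER_CUBIC))
E
```

```text
clock: 1.65
tool_pos: [0.5967, 0.0567, 0.2595]
eef_rot: [0.997, -0.083, -0.001, -0.001]
contact_force: [0.2, 1.7, -0.5]
opening: 0.57
[0.59665045 0.05670558 0.25952269] [ 9.96566246e-01 -8.27915969e-02 -8.60044426e-04 -7.26960388e-04] 1.65 0.5699716190896329
```

View pics/w1.png

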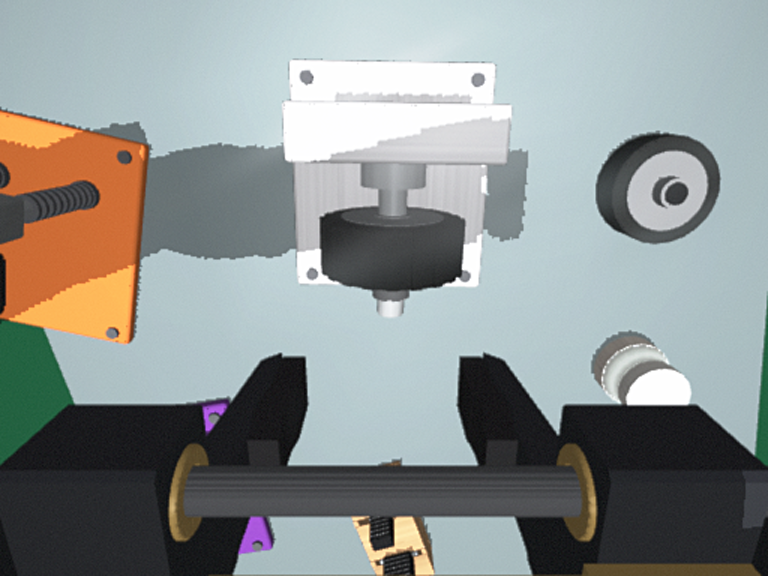

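```bash
cat > m2.py <<'E'
import pickle
from h import *
s0,d=pickle.load(open('d0.pkl','rb'));s,w,t=pickle.load(open('d1.pkl','rb'))
A=np.array;c=cam_wrist(w,s);k=lambda a:(A(a)+.5)/1.5-.5
k1=lambda a:(A(a)+.5)/4+A([130,115])-.5
L=[[-.075,.13,.012],[.075,.13,.012],[-.075,-.04,.012],[.075,-.04,.012],[0,-.022,.128]]
px=k([[289,60],[495,62],[298,284],[480,287],[390,317]])
tc=[[.075,-.04,.012],[-.075,-.04,.012],[-.075,.13,.012]]
tp=k1([[413,178],[330,433],[32,338]])
for nm,o in (('wrist',[(c,L,px)]),('both',[(c,L,px),(d['top'],tc,tp)])):
    p,res=fit(o,[.6,.05,-.167]);print(nm,p,np.degrees(p[2]));print(res.round(1).tolist())
for nm,X in (('tip',[0,-.022,.128]),('hub top out12',[0,-.0075,.131]),('hub out20',[0,-.0155,.131]),('face top, home',[0,.02,.16]),('face top out 16',[0,.004,.16])):
    print(nm,proj(c,place(p,[X]))*1.5)
E
python3 m2.py
```

```text
wrist [ 0.60100415  0.05116815 -0.17722547] -10.154271262311326
[[-1.1, -0.6], [1.0, -0.2], [-0.4, 0.6], [-0.4, -0.1], [0.7, 0.5]]
both [ 0.60086587  0.05116729 -0.17706202] -10.14490644252968
[[-1.2, -0.5], [0.9, -0.2], [-0.5, 0.6], [-0.5, -0.1], [0.6, 0.5], [1.4, -1.2], [-0.0, -0.1], [-1.1, 0.1]]
tip [[390.57819747 317.50047657]]
hub top out12 [[391.08127943 295.92186209]]
hub out20 [[390.84681643 308.97088692]]
face top, home [[392.9822247  263.11109663]]
face top out 16 [[392.41326224 293.33943755]]
```

```bash
cat >> h.py <<'E'
G=np.array([.601,.0512]);GY=-.177
def gpos(x,y,z,yaw=GY): # groove frame -> world, z absolute
    c,n=np.cos(yaw),np.sin(yaw);return [G[0]+c*x-n*y,G[1]+n*x+c*y,z]
def ingroove(p): 
    c,n=np.cos(GY),np.sin(GY);v=np.asarray(p)[:2]-G;return np.array([c*v[0]+n*v[1],-n*v[0]+c*v[1],p[2]]).round(4)
def fgroove(f):
    c,n=np.cos(GY),np.sin(GY);return np.array([c*f[0]+n*f[1],-n*f[0]+c*f[1],f[2]]).round(1)
E
cat > st.py <<'E'
from h import *;from plant import r;import sys
s=r.get_state();v=[float(a) for a in sys.argv[1:]]
print(s['clock'],'in groove',ingroove(s['tool_pos']),'F',fgroove(s['contact_force']),'op',round(s['opening'],3))
if v: print(delta(s,gpos(*v[:3]),GY))
E
python3 st.py 0 -.030 .124
```

```text
1.75 in groove [-0.0057  0.0059  0.2597] F [-0.4  0.3  0.3] op 0.552
(array([-0.0015,  0.0018,  0.0138]), array([0.0055, 0.0361, 0.1357]))
```

```bash
python3 -m pendant '[[[0,0,0.0138],[0.0055,0.036,0.02],0.46],[[0,0,0.0138],[0.0055,0.036,0.06],0.46],[[0,0,0.0138],[0.0055,0.036,0.1],0.46],[[0,0,0.0138],[0.0055,0.036,0.1357],0.46],[[0,0,0.0138],[0.0055,0.036,0.1357],0.46],[[0,0,0.0138],[0.0055,0.036,0.1357],0.46]]'; python3 st.py 0 -.022 .124
```

```text
clock: 2.35
tool_pos: [0.5967, 0.0203, 0.1247]
eef_rot: [0.996, -0.089, -0.0, -0.0]
contact_force: [0.0, 0.0, 0.0]
opening: 0.463
2.35 in groove [ 0.0012 -0.0312  0.1247] F [0. 0. 0.] op 0.463
(array([-0.0006,  0.0008, -0.0016]), array([-0.0012, -0.0092,  0.0007]))
```

```bash
python3 -m pendant '[[[0,0,0],[-0.001,-0.012,0],0.46],[[0,0,0],[-0.001,-0.02,0],0.46],[[0,0,0],[-0.001,-0.023,0],0.46],[[0,0,0],[-0.001,-0.026,0],0.46],[[0,0,0],[-0.001,-0.028,0],0.46],[[0,0,0],[-0.001,-0.03,0],0.46],[[0,0,0],[-0.001,-0.032,0],0.46],[[0,0,0],[-0.001,-0.034,0],0.46],[[0,0,0],[-0.001,-0.036,0],0.46],[[0,0,0],[-0.001,-0.038,0],0.46]]'; python3 st.py
```

```text
clock: 3.35
tool_pos: [0.6031, 0.0561, 0.1243]
eef_rot: [0.996, -0.09, 0.0, 0.0]
contact_force: [0.2, -2.9, 2.7]
opening: 0.463
3.35 in groove [0.0012 0.0052 0.1243] F [ 0.8 -2.8  2.7] op 0.463
```

```bash
python3 -m pendant '[[[0,0,0],[0,-0.001,0],0.46],[[0,0,0],[0,-0.002,0],0.46],[[0,0,0],[0,-0.003,0],0.46],[[0,0,0],[0,-0.004,0],0.46],[[0,0,0],[0,-0.005,0],0.46]]'; python3 st.py; python3 -m pendant '[[[0,0,0],[0,-0.0005,0],0.46],[[0,0,0],[0,-0.001,0],0.46]]'; python3 st.py
```

```text
clock: 3.85
tool_pos: [0.6037, 0.0603, 0.1242]
eef_rot: [0.996, -0.09, -0.0, 0.001]
contact_force: [0.8, -6.5, 2.1]
opening: 0.463
3.85 in groove [0.001  0.0095 0.1242] F [ 2.  -6.2  2.1] op 0.463
clock: 4.05
tool_pos: [0.6037, 0.0603, 0.1242]
eef_rot: [0.996, -0.091, -0.0, 0.001]
contact_force: [0.6, -6.3, 2.5]
opening: 0.459
4.05 in groove [0.001  0.0095 0.1242] F [ 1.7 -6.1  2.5] op 0.459
```

```bash
python3 -m pendant '[[[0,0,0],[0,-0.001,0],0.46],[[0,0,0],[0,-0.002,0],0.46],[[0,0,0],[0,-0.003,0],0.46]]'; python3 st.py
```

```text
clock: 4.35
tool_pos: [0.6037, 0.0604, 0.1241]
eef_rot: [0.996, -0.091, -0.001, 0.003]
contact_force: [-1.3, -12.8, 1.7]
opening: 0.46
4.35 in groove [0.001  0.0095 0.1241] F [  1.  -12.8   1.7] op 0.46
```

```bash
python3 -m pendant '[[[0,0,0],[0,0.004,0],0.46],[[0,0,0],[0,0.012,0],0.46],[[0,0,0],[0,0.03,0],0.46],[[0,0,0],[0,0.044,-0.01],0.46],[[0,0,0],[0,0.044,-0.05],0.46],[[0,0,0],[0,0.044,-0.09],0.46],[[0,0,0],[0,0.044,-0.09],0.46],[[0,0,0],[0,0.044,-0.09],0.46]]'
python3 - <<'E'
from plant import r
import cv2,pickle
s=r.get_state();w=r.snapshot('wrist')
pickle.dump((s,w),open('d2.pkl','wb'));print(s['tool_pos'],s['qd'].round(3))
cv2.imwrite('pics/w2.png',cv2.resize(w['image'][80:280,150:390,::-1],(720,600),interpolation=cv2.INTER_CUBIC))
E
```

```text
clock: 5.15
tool_pos: [0.5969, 0.0222, 0.2156]
eef_rot: [0.996, -0.09, 0.001, -0.001]
contact_force: [-0.8, -0.6, -0.3]
opening: 0.459
[0.59686889 0.02215472 0.21558316] [-0.002  0.038 -0.007  0.033  0.001 -0.004 -0.001]
```

View pics/w2.png

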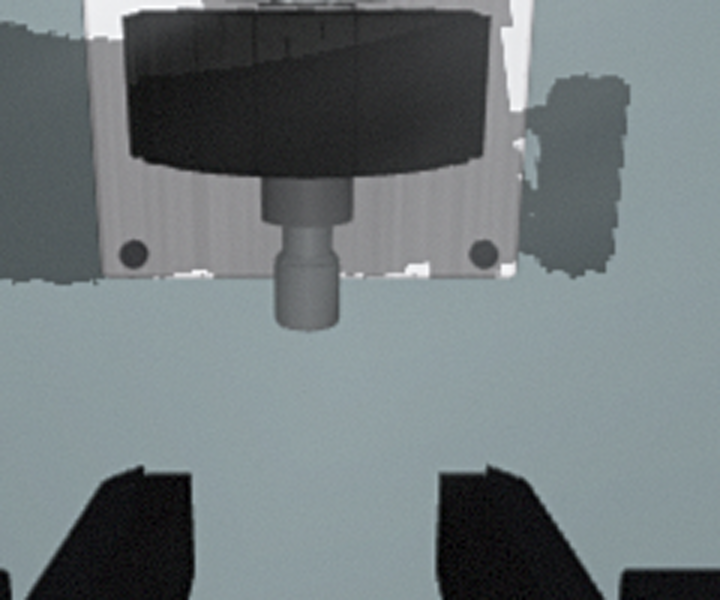

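```bash
cat > m3.py <<'E'
import pickle
from h import *
s,w=pickle.load(open('d2.pkl','rb'));c=cam_wrist(w,s)
k=lambda a:(np.array(a)+.5)/3-.5+np.array([150,80])
L=[[0,-.022,.128],[0,.0045,.131],[0,-.0055,.128],[-.075,-.04,.012],[.075,-.04,.012],[0,.02,.16]]
px=k([[307,330],[307.5,226],[307,264],[104,277],[518,277],[309,178]])
P=proj(c,place([*G,GY],L));print('resid px*3 (pred-obs)',((P-px)*3).round(1).tolist())
p,res=fit([(c,L,px)],[*G,GY]);print(p,(res*3).round(1).tolist(),ingroove([*p[:2],0]))
p,res=fit([(c,L[:3],px[:3])],[*G,GY]);print(p,(res*3).round(1).tolist(),ingroove([*p[:2],0]))
E
python3 m3.py
```

```text
resid px*3 (pred-obs) [[3.0, 2.1], [1.8, 0.6], [2.6, 1.7], [-2.2, 3.9], [1.7, 2.2], [-0.4, 1.7]]
[ 0.6007874   0.05170879 -0.18152022] [[1.3, 0.3], [0.6, -1.3], [1.2, -0.2], [-3.7, 1.8], [0.4, 1.8], [-1.5, -0.6]] [-0.0003  0.0005  0.    ]
[ 0.60057161  0.05164237 -0.18757092] [[-0.1, 0.7], [-0.1, -0.9], [0.2, 0.2]] [-0.0005  0.0004  0.    ]
```

```bash
python3 -c "
from h import *;from plant import r
print(delta(r.get_state(),[.552,-.20,.17],.146))"
```

```text
(array([-0.0009,  0.0005, -0.3263]), array([-0.0034,  0.2265,  0.0441]))
```

```bash
python3 -m pendant '[[[0,0,-0.1],[-0.001,0.045,0],0.5],[[0,0,-0.2],[-0.002,0.09,0],0.5],[[0,0,-0.3],[-0.003,0.135,0.01],0.5],[[0,0,-0.326],[-0.0035,0.18,0.03],0.5],[[0,0,-0.326],[-0.0035,0.226,0.044],0.5],[[0,0,-0.326],[-0.0035,0.226,0.044],0.5],[[0,0,-0.326],[-0.0035,0.226,0.044],0.5]]'
python3 - <<'E'
from plant import r
import cv2,pickle
s=r.get_state();w=r.snapshot('wrist')
pickle.dump((s,w),open('d3.pkl','wb'));print(s['tool_pos'],s['qd'].round(3))
cv2.imwrite('pics/w3.png',cv2.resize(w['image'][120:320,135:375,::-1],(720,600),interpolation=cv2.INTER_CUBIC))
E
```

```text
clock: 5.9
tool_pos: [0.5508, -0.2007, 0.1685]
eef_rot: [0.997, 0.071, -0.002, -0.001]
contact_force: [0.6, 0.9, -0.8]
opening: 0.494
[ 0.5508044  -0.2007232   0.16849585] [-0.054 -0.019 -0.045 -0.011 -0.007  0.    -0.003]
```

View pics/w3.png

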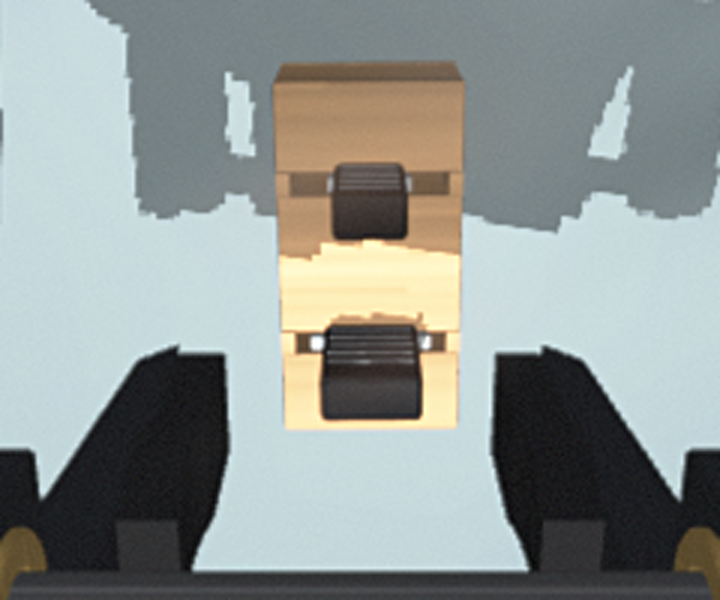

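```bash
cat > m4.py <<'E'
import pickle
from h import *
s,w=pickle.load(open('d3.pkl','rb'));c=cam_wrist(w,s)
k=lambda a:(np.array(a)+.5)/3-.5+np.array([135,120])
L=[[-.027,.055,.034],[.027,.055,.034],[.027,-.055,.034],[-.027,-.055,.034]]
p,res=fit([(c,L,k([[274,83],[463,83],[458,427],[286,428]]))],[.5556,-.2243,.146]);print('rack',p,(res*3).round(1).tolist(),place(p,[[0,.025,0]]))
L=[[-.01,-.007,.064],[.01,-.007,.064],[.01,.007,.064],[-.01,.007,.064]]
q,res=fit([(c,L,k([[333,239],[407,238],[408,196],[331,196]]))],[.552,-.2,.146]);print('clip',q,(res*3).round(1).tolist())
print((proj(c,[[q[0],q[1],.034]])))
print(delta(s,[*q[:2],.046],p[2]))
E
python3 m4.py; python3 -c "
from h import *;from plant import r
print(r.get_state()['tool_pos'])"
```

```text
rack [ 0.55691459 -0.2246392   0.15326968] [[-1.8, -0.4], [2.5, -2.4], [-0.2, 1.5], [-0.2, 2.0]] [[ 0.55309783 -0.19993227  0.        ]]
clip [ 0.55291643 -0.20008734  0.15392893] [[-1.2, 4.5], [1.1, 4.7], [0.3, -4.5], [-0.3, -3.7]]
[[257.66042067 181.36118946]]
(array([-0.0019,  0.0033, -0.0111]), array([ 2.600e-03, -1.000e-04,  1.225e-01]))
[ 0.55190727 -0.1988102   0.16910899]
```

```bash
python3 -c "
from h import *;from plant import r
print(delta(r.get_state(),[.5530,-.2000,.046],.1535))"
```

```text
(array([-0.0024,  0.0016, -0.0081]), array([0.0011, 0.0016, 0.1231]))
```

```bash
python3 -m pendant '[[[-0.0024,0.0016,-0.008],[0.001,0.0016,0.04],0.5],[[-0.0024,0.0016,-0.008],[0.001,0.0016,0.08],0.5],[[-0.0024,0.0016,-0.008],[0.001,0.0016,0.1],0.5],[[-0.0024,0.0016,-0.008],[0.001,0.0016,0.115],0.5],[[-0.0024,0.0016,-0.008],[0.001,0.0016,0.123],0.5],[[-0.0024,0.0016,-0.008],[0.001,0.0016,0.123],0.5],[[-0.0024,0.0016,-0.008],[0.001,0.0016,0.123],0.5]]'
python3 -c "
from h import *;from plant import r
print(delta(r.get_state(),[.5530,-.2000,.046],.1535))"
```

```text
clock: 6.65
tool_pos: [0.5545, -0.2011, 0.0481]
eef_rot: [0.997, 0.077, 0.002, 0.001]
contact_force: [-0.1, -0.2, 0.7]
opening: 0.497
(array([ 0.0029, -0.0031,  0.0003]), array([-0.0013, -0.0013,  0.0021]))
```

```bash
python3 -m pendant '[[[0,0,0],[-0.0006,-0.0006,0.001],0.3],[[0,0,0],[-0.0006,-0.0006,0.001],0.1],[[0,0,0],[-0.0006,-0.0006,0.001],0.1],[[0,0,0],[-0.0006,-0.0006,0.001],0.1],[[0,0,0],[-0.0006,-0.0006,0.001],0.1],[[0,0,0],[-0.0006,-0.0006,0.001],0.1]]' 35
python3 -c "
from h import *;from plant import r
print(delta(r.get_state(),[.5530,-.2000,.046],.1535))"
```

```text
clock: 7.25
tool_pos: [0.5532, -0.201, 0.0467]
eef_rot: [0.997, 0.076, 0.001, 0.001]
contact_force: [-0.5, 0.5, 5.7]
opening: 0.223
(array([ 0.0026, -0.0022, -0.0004]), array([-0.0001, -0.001 ,  0.0007]))
```

```bash
python3 -m pendant '[[[0,0,0],[0,0,-0.01],0.1],[[0,0,0],[0,0,-0.03],0.1],[[0,0,0],[0,0,-0.06],0.1],[[0,0,0],[0,0,-0.1],0.1],[[0,0,0],[0,0,-0.14],0.1],[[0,0,0],[0,0,-0.18],0.1],[[0,0,0],[0,0,-0.18],0.1],[[0,0,0],[0,0,-0.18],0.1]]'
sed -i 's/^G=.*/G=np.array([.6007,.0516]);GY=-.181/' h.py
python3 st.py 0 0 .20
```

```text
clock: 8.05
tool_pos: [0.5527, -0.2005, 0.2272]
eef_rot: [0.997, 0.077, 0.002, 0.001]
contact_force: [-0.4, 0.7, -0.4]
opening: 0.227
8.05 in groove [-0.0018 -0.2567  0.2272] F [-0.5  0.6 -0.4] op 0.227
(array([ 0.0025, -0.0036,  0.3342]), array([ 0.0858, -0.2419,  0.0267]))
```

```bash
python3 -m pendant '[[[0,0,0.1],[0.015,-0.045,0],0.1],[[0,0,0.2],[0.03,-0.09,0],0.1],[[0,0,0.3],[0.048,-0.135,0],0.1],[[0,0,0.334],[0.064,-0.18,0],0.1],[[0,0,0.334],[0.08,-0.225,0.01],0.1],[[0,0,0.334],[0.0858,-0.242,0.02],0.1],[[0,0,0.334],[0.0858,-0.242,0.0267],0.1],[[0,0,0.334],[0.0858,-0.242,0.0267],0.1],[[0,0,0.334],[0.0858,-0.242,0.0267],0.1]]'
python3 st.py 0 0 .187
python3 - <<'E'
from plant import r
import cv2,pickle
s=r.get_state();w=r.snapshot('wrist');t=r.snapshot('top');c=r.snapshot('scene')
pickle.dump((s,w,t,c),open('d4.pkl','wb'));print(s['tool_pos'],s['qd'].round(3))
cv2.imwrite('pics/w4.png',cv2.resize(w['image'][110:310,135:375,::-1],(720,600),interpolation=cv2.INTER_CUBIC))
E
```

```text
clock: 8.95
tool_pos: [0.6, 0.0484, 0.1986]
eef_rot: [0.996, -0.092, 0.0, 0.002]
contact_force: [0.5, -0.5, -0.4]
opening: 0.221
8.95 in groove [-0.0002 -0.0033  0.1986] F [ 0.6 -0.4 -0.4] op 0.221
(array([ 0.0043, -0.0011, -0.0037]), array([ 0.0001, -0.0033,  0.0116]))
[0.59995327 0.04840507 0.19857432] [ 0.005 -0.016 -0.001 -0.011 -0.004 -0.001 -0.002]
```

View pics/w4.png

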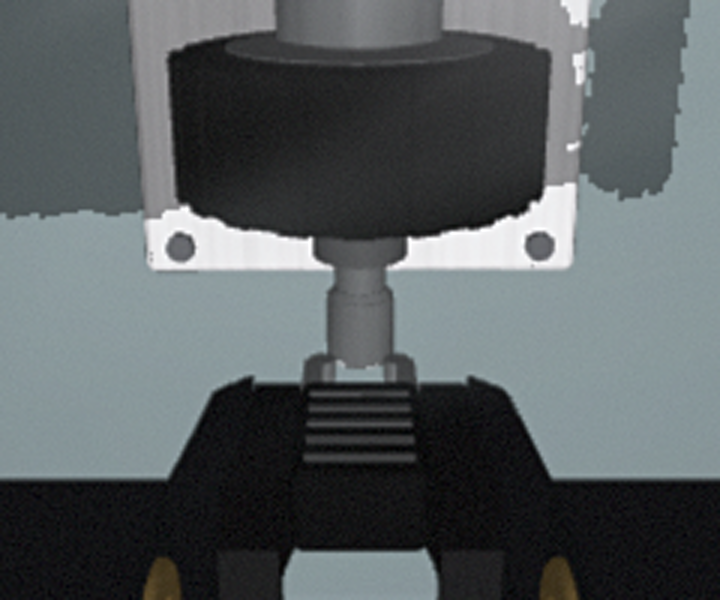

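```bash
cat > m5.py <<'E'
import pickle
from h import *
s,w,_,_=pickle.load(open('d4.pkl','rb'))
k=lambda a:(np.array(a)+.5)/3-.5+np.array([135,110])
T=np.linalg.inv(w['T_tool_cam']);ct=dict(mtx=w['mtx'],R=T[:3,:3],t=T[:3,3])
# clip in tool frame: unknown x,y(tool),z offset
L=np.array([[-.01,.007,.014],[.01,.007,.014],[0,.007,.044],[0,-.007,.044]])
px=k([[303,383],[416,383],[360,466],[360,548]])
f=lambda p:(proj(ct,np.c_[p[0]+L[:,0],p[1]-L[:,1],p[2]-L[:,2]])-px).ravel()
o=least_squares(f,[0,0,.0267]);print('clip in tool',o.x.round(4),(f(o.x)*3).round(1))
# groove in world from this picture
c=cam_wrist(w,s)
L=[[0,-.022,.128],[0,.0045,.131],[0,-.0055,.128],[-.075,-.04,.012],[.075,-.04,.012],[0,.02,.16]]
px=k([[360.5,367],[360.5,267],[360.5,296],[148,270],[574,270],[360,239]])
for ii in ([0,1,2,5],range(6)):
    p,res=fit([(c,[L[i] for i in ii],px[list(ii)])],[*G,GY]);print('groove',p,(res*3).round(1).tolist(),ingroove([*p[:2],0]))
R=Ro.from_quat(s['eef_rot']);print('groove in tool',R.inv().apply([p[0],p[1],.12]-s['tool_pos']))
E
python3 m5.py
```

```text
clip in tool [-0.0002  0.0057  0.0378] [ 1.7 -1.3 -1.3 -1.4 -0.2  3.  -0.2 -0.8]
groove [ 0.60073241  0.05208658 -0.18009384] [[0.2, 0.1], [-0.3, -2.7], [-0.1, 5.2], [0.2, -0.5]] [-0.0001  0.0005  0.    ]
groove [ 0.60078774  0.05206538 -0.18194765] [[0.3, 0.2], [0.0, -2.7], [0.1, 5.3], [-2.2, 0.7], [-0.1, -0.8], [0.7, -0.5]] [0.     0.0005 0.    ]
groove in tool [ 6.03112459e-05 -4.08877674e-03  7.85576016e-02]
```

```bash
cat > m6.py <<'E'
import pickle,cv2
from h import *
s,w,t,sc=pickle.load(open('d4.pkl','rb'))
T=np.linalg.inv(w['T_tool_cam']);ct=dict(mtx=w['mtx'],R=T[:3,:3],t=T[:3,3])
x0,y0,f=200,222,6
g=lambda im:(255*(im/255.)**.45).astype(np.uint8)
a=cv2.resize(g(w['image'][y0:y0+80,x0:x0+110,::-1]),None,fx=f,fy=f,interpolation=cv2.INTER_CUBIC)[:, :470]
def k(P):return [tuple(int(v) for v in (q-[x0,y0]+.5)*f) for q in P]
B=np.array([[sx*.01,sy*.007,z] for z in(.014,.044) for sx,sy in((-1,-1),(1,-1),(1,1),(-1,1))])
for off,col in (((0,0,.0267),(0,255,0)),):
    P=k(proj(ct,np.c_[off[0]+B[:,0],off[1]-B[:,1],off[2]-B[:,2]]))
    for i in range(4):
        for u,v in((i,(i+1)%4),(i+4,(i+1)%4+4),(i,i+4)): cv2.line(a,P[u],P[v],col,1)
    print(P)
X=[gpos(0,0,.12)];p=proj(sc,X)[0].astype(int);print(p)
b=cv2.resize(g(sc['image'][p[1]-45:p[1]+22,p[0]-30:p[0]+30,::-1]),None,fx=5,fy=5,interpolation=cv2.INTER_CUBIC)
out=np.zeros((480,780,3),np.uint8);out[:a.shape[0],:470]=a;out[:b.shape[0],475:475+b.shape[1]]=b
cv2.imwrite('pics/c6.png',out)
E
python3 m6.py
```

```text
[(217, 236), (447, 235), (450, 89), (214, 89), (194, 449), (471, 449), (475, 279), (190, 279)]
[317 174]
```

View pics/c6.png

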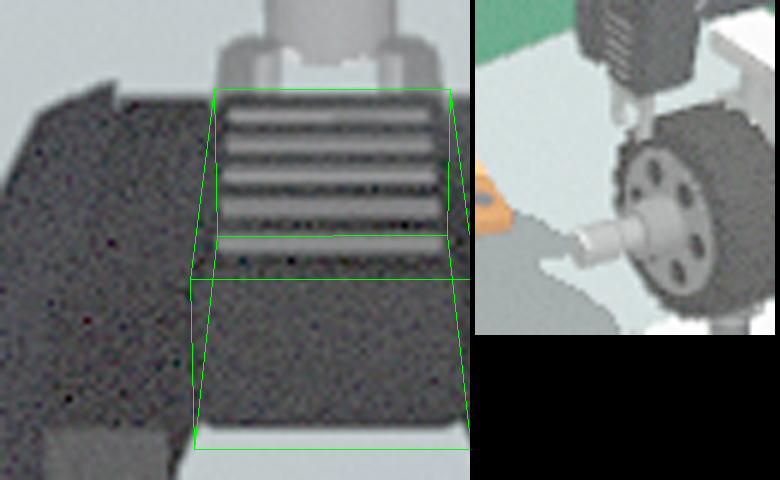

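```bash
python3 -m pendant '[[[0.004,-0.001,-0.002],[0,-0.002,0.01],0.1],[[0.004,-0.001,-0.002],[0,-0.0035,0.02],0.1],[[0.004,-0.001,-0.002],[0,-0.0035,0.028],0.1],[[0.004,-0.001,-0.002],[0,-0.0035,0.031],0.1],[[0.004,-0.001,-0.002],[0,-0.0035,0.031],0.1],[[0.004,-0.001,-0.002],[0,-0.0035,0.031],0.1]]'
cat > look.py <<'E'
import pickle,cv2,sys
from h import *
from plant import r
S=[];n=sys.argv[1]
for i in range(4):
    s=r.get_state();w=r.snapshot('wrist');S.append((s,w))
s=dict(S[-1][0]);s['tool_pos']=np.mean([a[0]['tool_pos'] for a in S],0);s['eef_rot']=Ro.from_quat([a[0]['eef_rot'] for a in S]).mean().as_quat()
im=np.mean([a[1]['image'] for a in S],0);sc=r.snapshot('scene')
pickle.dump((s,w,im,sc),open(n+'.pkl','wb'))
print(s['clock'],'groove frame',ingroove(s['tool_pos']),'sd',np.std([a[0]['tool_pos'] for a in S],0).round(5),'F',np.mean([a[0]['contact_force'] for a in S],0).round(1),delta(s,gpos(0,0,.15),GY))
x0,y0,f=200,int(sys.argv[2]),6
a=cv2.resize((255*(im[y0:y0+90,x0:x0+110,::-1]/255)**.5).astype(np.uint8),None,fx=5,fy=5,interpolation=cv2.INTER_CUBIC)
p=proj(sc,[gpos(0,0,.13)])[0].astype(int)
b=cv2.resize((255*(sc['image'][p[1]-25:p[1]+25,p[0]-22:p[0]+22,::-1]/255)**.7).astype(np.uint8),None,fx=5,fy=5,interpolation=cv2.INTER_CUBIC)
out=np.zeros((450,780,3),np.uint8);out[:450,:550]=a;out[:b.shape[0],555:555+b.shape[1]]=b
cv2.imwrite(f'pics/{n}.png',out)
E
python3 look.py l1 180
```

```text
clock: 9.7
tool_pos: [0.6013, 0.0551, 0.1681]
eef_rot: [0.996, -0.089, 0.001, -0.001]
contact_force: [-1.0, -0.1, 0.0]
opening: 0.223
9.85 groove frame [1.000e-04 3.600e-03 1.683e-01] sd [7.0e-05 1.0e-05 1.4e-04] F [-0.2 -0.  -0.4] (array([-0.0024, -0.0018,  0.0022]), array([-0.0002,  0.0036,  0.0183]))
```

View pics/l1.png

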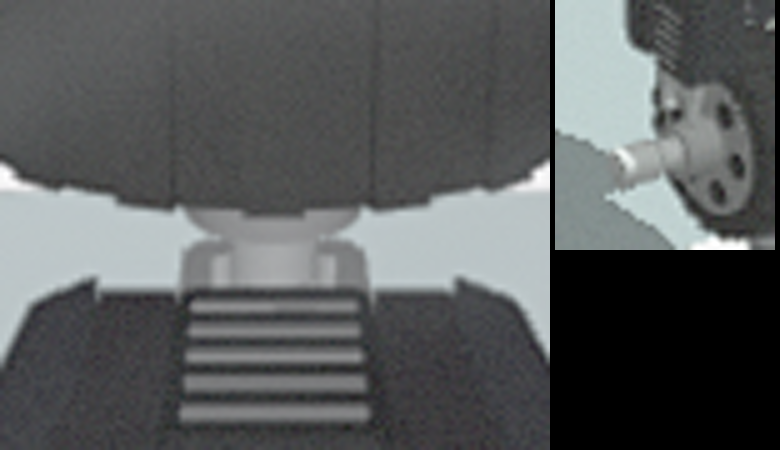

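```bash
cat > m7.py <<'E'
import pickle,sys
from h import *
s,w,im,sc=pickle.load(open(sys.argv[1]+'.pkl','rb'));y0=int(sys.argv[2])
c=cam_wrist(w,s);T=np.linalg.inv(w['T_tool_cam']);ct=dict(mtx=w['mtx'],R=T[:3,:3],t=T[:3,3])
k=lambda P:((P-[200,y0]+.5)*5-.5).round(1).tolist()
print('hub rim',k(proj(c,[gpos(0,.0045,.131)])),'face top',k(proj(c,[gpos(0,.02,.16)])),'axle edges',k(proj(c,[gpos(-.006,0,.12),gpos(.006,0,.12)])))
for oy,oz in((0,.0267),(.001,.0267),(0,.0287)): print('tip near bottom',oy,oz,k(proj(ct,[[-.007,oy-.002,oz+.0067],[.007,oy-.002,oz+.0067]])))
for oz in(.0267,.0287): print('rack-face bottom edge',k(proj(ct,[[-.01,-.007,oz-.014],[.01,-.007,oz-.014]])))
E
python3 m7.py l1 180
```

```text
hub rim [[274.4, 238.9]] face top [[275.5, 216.6]] axle edges [[225.8, 235.3], [322.5, 235.4]]
tip near bottom 0 0.0267 [[214.9, 243.8], [337.2, 243.7]]
tip near bottom 0.001 0.0267 [[215.0, 251.8], [337.1, 251.7]]
tip near bottom 0 0.0287 [[215.5, 236.5], [336.6, 236.5]]
rack-face bottom edge [[177.9, 284.4], [374.9, 284.3]]
rack-face bottom edge [[179.0, 275.8], [373.7, 275.7]]
```

```bash
python3 -m pendant '[[[-0.0024,-0.0018,0.002],[0,0.002,0],0.1],[[-0.0024,-0.0018,0.002],[0,0.004,0],0.1],[[-0.0024,-0.0018,0.002],[0,0.004,0],0.1],[[-0.0024,-0.0018,0.002],[0,0.004,0],0.1],[[-0.0024,-0.0018,0.002],[0,0.004,0],0.1]]'
python3 look.py l2 180; python3 m7.py l2 180
```

```text
clock: 10.45
tool_pos: [0.6005, 0.0512, 0.1681]
eef_rot: [0.996, -0.09, -0.0, -0.0]
contact_force: [-0.4, -0.1, -0.4]
opening: 0.22
10.6 groove frame [-1.000e-04 -4.000e-04  1.681e-01] sd [1.e-05 3.e-05 1.e-05] F [-0.3  0.3 -0.9] (array([0.    , 0.0005, 0.0003]), array([ 0.0001, -0.0004,  0.0181]))
hub rim [[277.1, 207.8]] face top [[277.7, 179.7]] axle edges [[228.3, 205.8], [325.6, 205.8]]
tip near bottom 0 0.0267 [[214.9, 243.8], [337.3, 243.7]]
tip near bottom 0.001 0.0267 [[215.0, 251.8], [337.2, 251.7]]
tip near bottom 0 0.0287 [[215.5, 236.5], [336.6, 236.5]]
rack-face bottom edge [[177.9, 284.4], [374.9, 284.3]]
rack-face bottom edge [[179.0, 275.8], [373.8, 275.7]]
```

View pics/l2.png

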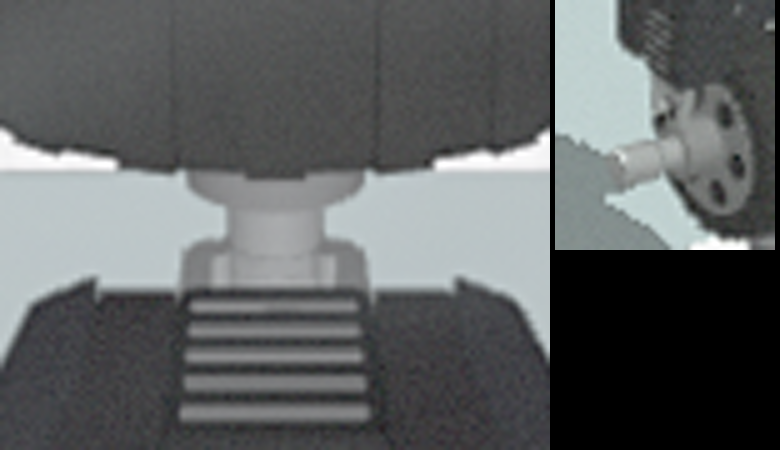

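```bash
python3 -m pendant '[[[0,0,0],[0,0,0.003],0.1],[[0,0,0],[0,0,0.006],0.1],[[0,0,0],[0,0,0.008],0.1],[[0,0,0],[0,0,0.0095],0.1],[[0,0,0],[0,0,0.011],0.1],[[0,0,0],[0,0,0.012],0.1],[[0,0,0],[0,0,0.013],0.1]]' 40; python3 st.py;python3 -m pendant '[[[0,0,0],[0,0,0.001],0.1],[[0,0,0],[0,0,0.002],0.1],[[0,0,0],[0,0,0.003],0.1]]';  python3 st.py
```

```text
clock: 11.4
tool_pos: [0.6007, 0.0512, 0.1552]
eef_rot: [0.996, -0.09, -0.0, -0.0]
contact_force: [-1.8, -0.3, 1.9]
opening: 0.223
11.4 in groove [ 1.000e-04 -4.000e-04  1.552e-01] F [-1.8 -0.6  1.9] op 0.223
clock: 11.7
tool_pos: [0.6008, 0.0512, 0.1524]
eef_rot: [0.996, -0.09, 0.0, -0.0]
contact_force: [-0.7, 0.2, 3.6]
opening: 0.22
11.7 in groove [ 1.000e-04 -4.000e-04  1.524e-01] F [-0.7  0.   3.6] op 0.22
```

```bash
for i in 1; do python3 -m pendant '[[[0,0,0],[0,0,0.001],0.1],[[0,0,0],[0,0,0.002],0.1],[[0,0,0],[0,0,0.003],0.1]]' | grep -E 'contact|tool_pos';  done; python3 -m pendant '[[[0,0,0],[0,0,0.001],0.1],[[0,0,0],[0,0,0.002],0.1],[[0,0,0],[0,0,0.003],0.1]]' | grep -E 'contact|tool_pos'; python3 st.py
```

```text
tool_pos: [0.6008, 0.0512, 0.1493]
contact_force: [-0.9, 0.5, 5.1]
tool_pos: [0.6008, 0.0512, 0.1465]
contact_force: [-0.6, 0.6, 7.4]
12.3 in groove [ 1.000e-04 -4.000e-04  1.465e-01] F [-0.7  0.5  7.4] op 0.226
```

```bash
python3 -m pendant '[[[0,0,0],[0,0,0.001],0.1],[[0,0,0],[0,0,0.002],0.1]]' | grep -E 'contact|tool_pos'; python3 st.py
```

```text
tool_pos: [0.601, 0.0512, 0.1446]
contact_force: [-0.3, 0.4, 7.0]
12.5 in groove [ 0.0004 -0.0003  0.1446] F [-0.4  0.4  7. ] op 0.219
```

```bash
python3 -m pendant '[[[0,0,0],[0,0,0.001],0.1],[[0,0,0],[0,0,0.002],0.1]]' | grep -E 'contact|tool_pos'; python3 st.py
```

```text
tool_pos: [0.6007, 0.0513, 0.1421]
contact_force: [0.5, 0.3, -0.6]
12.7 in groove [ 0.     -0.0003  0.1421] F [ 0.5  0.4 -0.6] op 0.221
```

```bash
python3 -m pendant '[[[0,0,0],[0,0,0.001],0.1],[[0,0,0],[0,0,0.002],0.1]]' | grep -E 'contact|tool_pos'; python3 st.py
```

```text
tool_pos: [0.6006, 0.0512, 0.1402]
contact_force: [-0.7, -0.0, 5.1]
12.9 in groove [-0.     -0.0004  0.1402] F [-0.7 -0.1  5.1] op 0.219
```

```bash
python3 -m pendant '[[[0,0,0],[0,0,-0.001],0.1],[[0,0,0],[0,0,-0.002],0.1],[[0,0,0],[0,0,-0.003],0.1],[[0,0,0],[0,0,-0.004],0.1],[[0,0,0],[0,0,-0.005],0.1],[[0,0,0],[0,0,-0.006],0.1],[[0,0,0],[0,0,-0.006],0.1],[[0,0,0],[0,0,-0.006],0.1]]' | grep -E 'contact|tool_pos'; python3 st.py
```

```text
tool_pos: [0.6006, 0.0512, 0.1461]
contact_force: [1.2, 0.2, -0.2]
13.7 in groove [-0.     -0.0004  0.1461] F [ 1.1  0.4 -0.2] op 0.217
```

```bash
python3 -m pendant '[[[0,0,0],[0,0,0],0.26],[[0,0,0],[0,0,0],0.35],[[0,0,0],[0,0,0],0.5],[[0,0,0],[0,0,0],0.5],[[0,0,0],[0,0,-0.01],0.5],[[0,0,0],[0,0,-0.03],0.5],[[0,0,0],[0,0,-0.06],0.5],[[0,0,0],[0,0.02,-0.09],0.5],[[0,0,0],[0,0.04,-0.1],0.5],[[0,0,0],[0,0.04,-0.1],0.5]]' | grep -E 'contact|tool_pos'
python3 - <<'E'
import cv2,numpy as np
from h import *
from plant import r
import time
s=r.get_state();w=r.snapshot('wrist');sc=r.snapshot('scene')
a=cv2.resize(w['image'][90:270,150:370,::-1],(440,360),interpolation=cv2.INTER_CUBIC)
p=proj(sc,[gpos(0,0,.13)])[0].astype(int)
b=cv2.resize((255*(sc['image'][p[1]-28:p[1]+28,p[0]-26:p[0]+30,::-1]/255)**.7).astype(np.uint8),None,fx=6,fy=6,interpolation=cv2.INTER_CUBIC)
out=np.zeros((360,790,3),np.uint8);out[:,:440]=a;out[:336,450:786]=b
cv2.imwrite('pics/fin.png',out)
import pickle;pickle.dump((s,w),open('fin.pkl','wb'))
c=cam_wrist(w,s);k=lambda X:((proj(c,X)-[150,90]+.5)*2).round(0).tolist()
print('handle top corners if home',k([gpos(x,y,.164) for x,y in((-.01,.007),(.01,.007),(.01,-.007),(-.01,-.007))]))
E
```

```text
tool_pos: [0.5942, 0.008, 0.2488]
contact_force: [0.8, -0.6, 0.7]
handle top corners if home [[175.0, 80.0], [234.0, 80.0], [234.0, 121.0], [176.0, 122.0]]
```

View pics/fin.png

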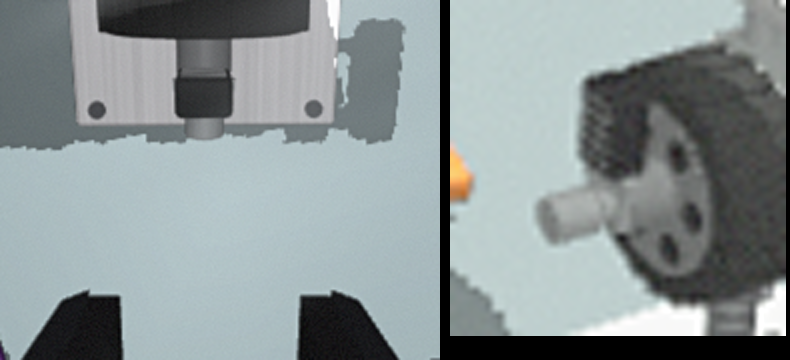

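The clip sits upright in the groove with its handle at (175–233, 78–118), against a home prediction of (175–234, 80–122). The wheel's hub is right behind it and the gripper is clear.

```bash
python3 -c "
from plant import r
print(r.finish_job(), r.get_state()['clock'])"
```

```text
the job is handed in; nothing more can be done
the job is handed in; nothing more can be done
```

The job is handed in at about 15 s of the 64 s allowed. The wheel is home and the smaller clip is snapped into the groove of the aluminium stand.

- **Wheel:** I pushed it back with both fingers either side of the hub. It slid at about 3 N and stopped firm, with no movement up to about 13 N. A picture then showed the groove clear in front of the hub.
- **Clip:** I took the smaller clip from its slot and pressed it down at about 10 mm/s. The highest push I read was 7.4 N. It then dropped to about 0 N at the snap and rose to about 5 N as I pressed on, which matches the axle spring with the clip home. By the spring figures the axle sank about 11 mm at most, against the 22 mm stop. I read force only every 0.2–0.3 s, so brief peaks between readings were not seen.
- **Last check:** After letting go, the last picture showed the clip upright in the groove. Its handle was within about 4 pixels (1–2 mm) of where it should be when home, and the gripper was clear. I did not tug-test the clip.
- **Other things:** I moved nothing else on purpose, but I took no closing picture of the rack or the rest of the bench.
- **Disagreement:** Feeling the wheel's stop put the groove about 2 mm nearer the free end than the cameras did. I aimed the clip 0.4 mm toward the free end from the camera position, which was within the groove's bevel either way.

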